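# Fill a spice tube and show it to the web camera

## Task

On the kitchen worktop, take the cinnamon stick out of the small white stand and push it all the way down into the open clear spice tube while that tube stands in the wooden rack. Then take the filled tube itself, lift it out and hold it still in the air in front of the web camera, open end up: the middle of the tube straight ahead of the lens, 16 cm from it, and the tube leaning with the camera's own slant so that the lens sees it square-on along its full length. Finish while still holding it there (do not put it down or let go), and leave the camera and everything else undisturbed.

Things in the scene. Friction and masses are not known exactly. Their poses are not given: they have to be found in the camera images.
- stick_mid (a point): Middle of the cinnamon stick: a straight rigid brown rod, 9 mm diameter, 133 mm long, 15 g, standing loosely upright in one of the stand's two holes with 98 mm showing. Origin at its centre, half-way up; z runs along the stick to its upper end (66.5 mm away).
- stick_foot (a point): Centre of the lower end of the cinnamon stick (66.5 mm below its middle); same axes.
- tube_mid (a point): Middle of the only open, empty spice tube: clear plastic, 12 mm blue band just above half height; 22 mm outside, 16 mm inside diameter, 120 mm tall, 40 g, upright in one of the rack's three holes, 85 mm showing. Origin at its centre, 60 mm below the mouth; z along the tube to its open end. The stick, once fully down, stands out 18 mm above the mouth.
- tube_mouth (a point): Centre of the tube's open mouth, in the plane of the rim (60 mm above the middle); same axes.
- tube_floor (a point): Centre of the tube's inner floor (55 mm below the middle, 115 mm below the mouth); same axes.
- rack: Fixed medium-brown wooden block, 70 x 220 x 45 mm (x, y, z), with a row along its y of three blind holes 25 mm wide and 35 mm deep at y = -70, 0, 70 mm. Origin at the centre of its underside on the worktop. Which tube stands in which hole varies.
- stand: Fixed small white-painted block, 60 x 140 x 45 mm, with two blind holes 11 mm wide, 35 mm deep, at y = -35 and 35 mm: one holds the cinnamon stick, the other the steel straw. Origin at the centre of its underside.
- lens (a point): Front of the lens, a black disc on a white web camera head (30 x 85 x 32 mm) on a 0.3 m post. Its stiff hinge, 22 mm behind, tips it down 11 to 29 degrees. Axes turn with the head: line of sight along -x (towards the robot and down), y level along the head, z the picture's up. The tube's middle belongs at x = -160 mm, y = z = 0 in these axes, its z along this z (top leaning to the robot).
- straw_mid (a point): Middle of a short steel straw, 9 mm diameter, 140 mm long, in the other hole of the stand; leave it.
- corked0_mid (a point): Middle of the corked yellow tube, 22 mm diameter, 120 mm plus 12 mm of cork, in the rack; leave it.
- corked1_mid (a point): Middle of the corked red tube, same size, in the rack; leave it.
- mug: White mug, 80 mm wide, 90 mm tall, origin under its base; leave it.
- bowl: Small blue bowl, 110 mm wide, 50 mm tall, origin under its base; leave it.
- jar: Jar with orange cap, 60 mm wide, 90 mm tall, origin under its base; leave it.
- spoon: Wooden spoon lying on a cutting board at the left; leave it.
- tube: The open spice tube as a whole; origin at the centre of its underside, z to the mouth (the tube's middle is 60 mm along z).
Not all that is in view belongs to the job. What is meant by the rack is not green, and is the larger of those in its own colour.

How it is judged:
On the way:
1. the cinnamon stick stands fully down in the open tube, let go, while the tube stands in the rack (z of stick_foot in the frame of tube_floor between -0.004 and 0.008 m and distance between stick_foot and tube_floor below 0.012 m and angle between the z axis of stick_mid and the z axis of tube_mid, either way round below 0.12 rad and height (world z) of tube below 0.016 m and angle between tube_mid's own z axis and vertical below 0.15 rad and contact force between stick and the fingers below 0.3 N), for 0.2 s.
At the end, for the whole second after the job is handed in: Fingers hold the tube still in the air, mouth up, nothing else carrying it; its middle 160+-25 mm ahead of the lens, within 20 mm of the line of sight both ways; its axis within 0.18 rad of the camera's own up direction; the stick in it, foot within 8 mm of the tube's floor (z of stick_foot in the frame of tube_floor between -0.004 and 0.008 m and distance between stick_foot and tube_floor below 0.012 m and angle between the z axis of stick_mid and the z axis of tube_mid, either way round below 0.12 rad and contact force between tube and the fingers above 1 N and height (world z) of tube_mid above 0.12 m and contact force between tube and rack below 0.05 N and angle between tube_mid's own z axis and vertical below 1.1 rad and x of tube_mid in the frame of lens between -0.185 and -0.135 m and y of tube_mid in the frame of lens between -0.02 and 0.02 m and z of tube_mid in the frame of lens between -0.02 and 0.02 m and angle between the z axis of tube_mid and the z axis of lens, either way round below 0.18 rad and linear speed of tube below 0.02 m/s and angular speed of tube below 0.15 rad/s); the arm keeps its last pose, push and grip.
It fails at once if the camera is knocked out of its setting (distance of lens from where it was at the start of the episode above 0.008 m).
It fails at once if a bystander is pulled out, tipped or pushed away (distance of any of straw_mid, corked0_mid, corked1_mid, mug, bowl, jar, spoon from where it was at the start of the episode above 0.03 m).
It also fails if it takes over 72 s, if anything falls off the work surface, if the arm or the gripper's body presses on something with over 40 N, if the wrist force passes 120 N, or if a joint passes its speed limit or range.

## Robot

A 7-joint arm with a two-finger parallel gripper is mounted at the origin on the work surface. World frame = base frame: x ahead of the robot, y to its left, z up, the work surface at z = 0. Lengths are in m, angles in rad, forces in N, time in s.
With the tool pointing down it reaches from about 0.425 to 0.925 m from the base axis. Payload 6.8 kg.
Tool frame: the origin (TCP) lies at the very end of the fingers, on their centre line; the grasp point (between the pads) lies 19 mm behind it; z points along the fingers, y is the line along which they close (so a half turn about z gives the same grasp; the last joint's range is limited). The gripper opens to 85 mm and grips with 20 to 120 N. Pads are 22 mm wide; open, the fingers measure 114 mm over their backs; the gripper's body (76 mm by 85 mm) begins 54 mm behind the grasp point. The pads swing forward as they close: fully open they stand 13 mm farther back than shut.
Start: joints at [-1.219, 0.477, 0.022, 1.555, -0.011, 1.109, -0.083], TCP at [0.3, 0.605, 0.231] pointing down, gripper open.
Joint ranges: [-2.96, 2.96], [-0.34, 2.1], [-1.41, 1.46], [0.24, 2.44], [-1.37, 4.51], [0.17, 1.92], [-2.96, 2.96]. Speed limits (rad/s): [2.39, 2.39, 3.14, 3.14, 3.14, 3.14, 3.14].

## Interface

Orientations are given as a unit quaternion [w, x, y, z].
In Python, from station import get_obs, read_camera, hand_in gives the robot as it stands.
- The arm moves only by the tool arm_command, never from a script. Its argument "commands" is one flat list of numbers, 7 for each row, row after row: the shift along the tool's x, y, z in m, then the turn, a rotation vector about the tool's x, y, z in degrees, then the opening, from 0 (shut) to 1 (fully open). In form: [tx, ty, tz, rx, ry, rz, fingers, tx, ty, tz, rx, ry, rz, fingers, ...]. A call has 1 to 8 rows; each row is the pose to reach, as a shift and turn from the pose commanded when the call began, along the tool's axes at that moment; what a row does not reach only later rows make up. A row lasts 1/10 s, in which the tool goes at most 50 mm and 8.59 degrees, less where a joint would pass 70% of its speed; a pose out of reach is approached as far as the arm can. A call with a gripper value outside its range is refused whole. The fingers move at their own pace and stop on an object; "force" is the grip in N (left out, the last holds). Time passes only in rows, so rows that repeat a pose let the fingers close. It gives the time, the measured TCP pose, the force, the opening and the grip force at its end, in the units of the state.
- get_obs(): the state, without advancing time (a new reading comes with each control period).
- read_camera(name): name is "scene" or "top" or "wrist"; returns a dict with "img" (480x640x3 uint8, red, green, blue), "camera_matrix" (3x3 intrinsics, pixels), "pose" (4x4, takes a point from camera to world coordinates). Camera axes: x right, y down, z forward; pixel columns grow to the right and rows downward; lengths in m; the calibration is good to about 2 mm. The wrist camera is an equidistant fisheye: a pixel r from the principal point sees the ray r / f radians off the axis. A picture is of the moment at which its call begins. There is no depth.
- hand_in(): hands the job in; it is judged then, once.
The state is a dict: "t": time; "q": joint angles; "joint_vel": joint speeds; "joint_torque": joint torques, N m; "eef_pos": TCP position; "tool_rot": TCP orientation; "contact_force": force on the tool from outside, world axes, zero at the start; "torque": the same for the moment, N m; "gripper_width": opening from 0.0 (shut) to 1.0 (fully open); "grasp_force": force on a finger pad.
Only numpy, scipy, OpenCV 4.12 (cv2) and the standard library are available. Lean on these libraries where they do the work, as an engineer would, in place of code of your own. Each camera call takes 0.05 s, during which the arm holds its last target. There are 200 camera calls.

## Working session

There is one attempt and no reset: what is moved stays moved. The work goes in short steps, Python scripts to look and compute and a tool call to move; the robot and the scene stay as the last step left them, time stands still between calls to the robot, and variables do not carry over. Pictures are saved under pics/ and viewed, at most 10 in all, crops included, and the job is handed in when it is done.

Besides the shell and the picture viewer there is one more tool, called by a JSON object that holds its "method" and its "body", one argument or row to a line. arm_command: Moves the arm, as the interface text tells. Its arguments: {"type":"object","properties":{"commands":{"type":"array","items":{"type":"number"}},"force":{"type":"number"}},"required":["commands"]}

```bash
mkdir -p pics
cat > h.py <<'E'
import numpy as np, cv2
from station import get_obs, read_camera, hand_in
from scipy.spatial.transform import Rotation as R
def ray(c,u,v):
    K=c["camera_matrix"];P=c["pose"];d=np.array([(u-K[0,2])/K[0,0],(v-K[1,2])/K[1,1],1.])
    if c.get("fish"):
        r=np.hypot(d[0],d[1]); d=np.array([d[0]/r*np.sin(r),d[1]/r*np.sin(r),np.cos(r)]) if r>1e-9 else d
    return P[:3,3],P[:3,:3]@(d/np.linalg.norm(d))
def plane(c,u,v,z):
    o,d=ray(c,u,v);return o+d*(z-o[2])/d[2]
def tri(c1,p1,c2,p2):
    o,d=ray(c1,*p1);q,e=ray(c2,*p2)
    s=np.linalg.lstsq(np.c_[d,-e],q-o,rcond=None)[0];a=o+d*s[0];b=q+e*s[1];return (a+b)/2,np.linalg.norm(a-b)
def cam(n,f=None):
    c=read_camera(n);c["fish"]=n=="wrist"
    if f:cv2.imwrite("pics/"+f,c["img"][:,:,::-1])
    return c
def delta(p,Rm=None):
    o=get_obs();T=R.from_quat(np.roll(o["tool_rot"],-1))
    print("shift mm",np.round(T.inv().apply(np.array(p)-o["eef_pos"])*1e3,1))
    if Rm is not None: print("turn deg",np.round(np.degrees((T.inv()*R.from_matrix(Rm)).as_rotvec()),2))
E
python3 - <<'E'
from h import *
import pickle
d={}
for n in ["scene","top","wrist"]:
    c=cam(n,n+"0.png");d[n]=c;print(n,c["camera_matrix"].round(1).tolist(),c["pose"].round(3).tolist())
pickle.dump(d,open("c0.pkl","wb"))
o=get_obs();print(o["t"],o["eef_pos"],o["tool_rot"],o["gripper_width"])
E
```

```text
scene [[437.6, 0.0, 319.4], [0.0, 437.6, 247.9], [0.0, 0.0, 1.0]] [[-0.74, 0.428, -0.519, 1.076], [0.672, 0.449, -0.588, 0.612], [-0.019, -0.784, -0.62, 0.83], [0.0, 0.0, 0.0, 1.0]]
top [[516.8, 0.0, 322.8], [0.0, 516.8, 247.1], [0.0, 0.0, 1.0]] [[0.028, -0.973, 0.229, 0.25], [-1.0, -0.025, 0.013, -0.008], [-0.007, -0.229, -0.973, 1.418], [0.0, 0.0, 0.0, 1.0]]
wrist [[371.6, 0.0, 313.0], [0.0, 371.6, 240.7], [0.0, 0.0, 1.0]] [[0.443, 0.847, 0.294, 0.223], [0.896, -0.419, -0.146, 0.642], [-0.001, 0.328, -0.945, 0.372], [0.0, 0.0, 0.0, 1.0]]
0.15 [0.29934655 0.60451331 0.23055153] [-1.03701726e-04  2.27856000e-01  9.73694601e-01 -6.75758400e-04] 0.9991185589229316
```

View pics/scene0.png

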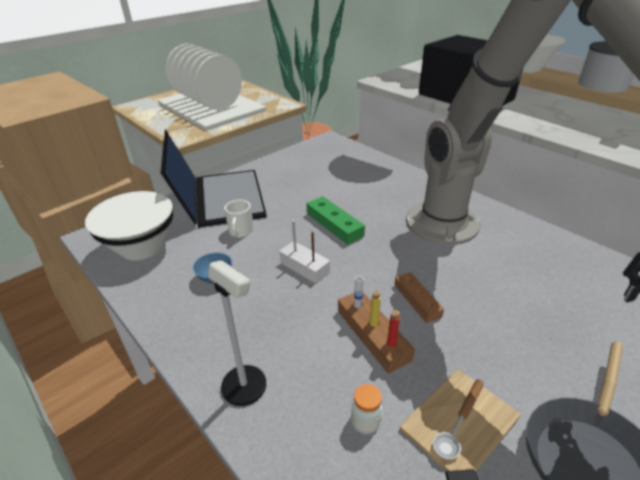

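View pics/top0.png

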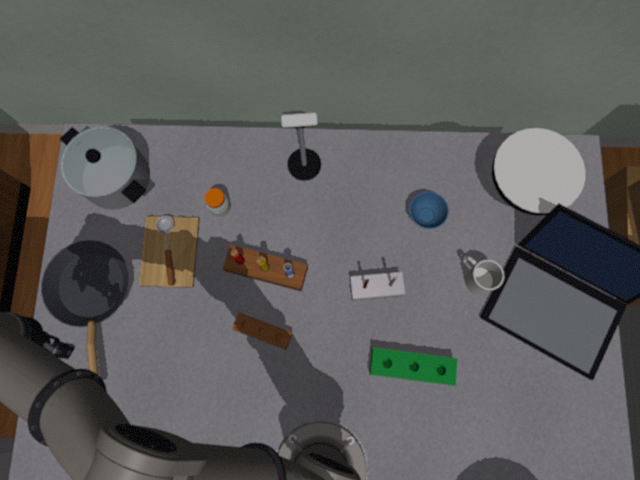

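Scene view: the larger brown rack is at (375,330). It holds the open tube with the blue band (359,292), yellow (376,310) and red (394,328). The decoy racks are the green one at (335,218) and the small brown one at (418,297). The stand is at (304,262), with the stick (brown, 313,246) and the steel straw (grey, 294,236). The web camera head is at (228,278). In one close crop I'll check these choices and read exact pixels.

Run:
```python
import cv2,numpy as np
s=cv2.imread("pics/scene0.png");t=cv2.imread("pics/top0.png")
def cr(i,x,y,w,h,k): return cv2.resize(i[y:y+h,x:x+w],None,fx=k,fy=k,interpolation=cv2.INTER_CUBIC)
a=cr(s,200,215,160,100,5)  # 800x500
cv2.imwrite("pics/a.png",a)
b=np.hstack([cr(t,215,235,100,65,4),cr(t,340,250,75,65,4)]);e=cr(t,270,100,60,35,4)
b=np.vstack([b,np.zeros((140,700,3),np.uint8)]);b[260:400,:240]=e
b[260:,300:700]=cr(s,330,265,100,35,4)
cv2.imwrite("pics/b.png",b)
```

```text
(no output)
```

View pics/a.png

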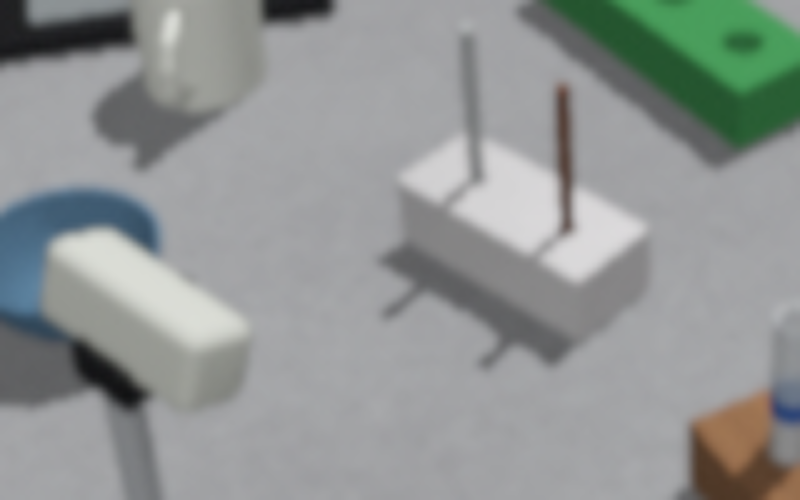

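View pics/b.png

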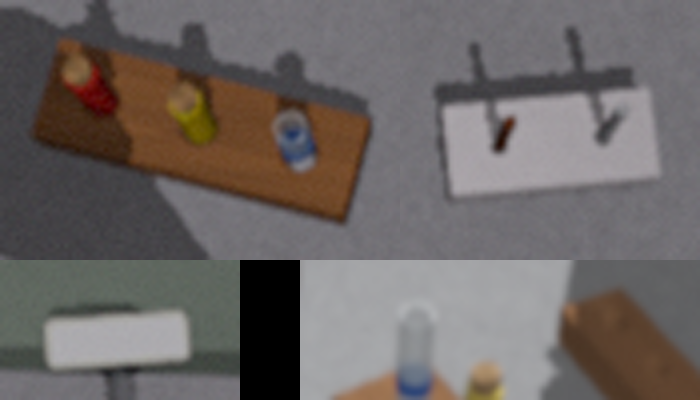

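The crops confirm the choice. The brown stick runs from scene (312.8,232.6) to (313.6,261.4), and the steel straw is the other, grey rod. The open tube's mouth is at scene (359.2,277.5) and top (287.5,266). I'll triangulate now.

Run:
```python
from h import *
import pickle
d=pickle.load(open("c0.pkl","rb"));s,t=d["scene"],d["top"]
np.set_printoptions(precision=4,suppress=True)
T=lambda a,b:tri(s,a,t,b)
print("stick top",T((312.8,232.6),(367.5,280)),"base",T((313.6,261.4),(365,287.3)),plane(s,313.6,261.4,.045),plane(t,365,287.3,.045),plane(s,312.8,232.6,.143),plane(t,367.5,280,.143))
print("mouth",T((359.2,277.5),(287.5,266)),plane(s,359.2,277.5,.13),plane(t,287.5,266,.13))
# head top corners
A=lambda x,y:(x/5+200,y/5+215);B=lambda x,y:(x/4+270,(y-260)/4+100)
for n,a,b in [("F+y",(247,328),(48,368)),("F-y",(108,228),(190,360)),("B-y",(52,250),(186,312)),("B+y",(180,350),(45,318))]:
    print(n,T(A(*a),B(*b)))
# rack & stand axes from top image rectangles (top z .045)
C=lambda x,y:(x/4+215,y/4+235);D=lambda x,y:((x-400)/4+340,y/4+250)
for n,f,pts in [("rack",C,[(62,38),(371,118),(346,222),(33,138)]),("stand",D,[(440,103),(650,88),(661,178),(450,199)])]:
    P=np.array([plane(t,*f(*p),.045) for p in pts]);print(n,P[:,:2].tolist(),P.mean(0)[:2],np.degrees(np.arctan2(*(P[0]-P[1])[:2][::-1])))
```

```text
stick top (array([ 0.4683, -0.104 ,  0.1403]), np.float64(0.002680505374132879)) base (array([ 0.4664, -0.1059,  0.0377]), np.float64(0.0009849021777187529)) [ 0.4717 -0.0989  0.045 ] [ 0.4656 -0.1057  0.045 ] [ 0.4699 -0.1     0.143 ] [ 0.4687 -0.1048  0.143 ]
mouth (array([0.5006, 0.098 , 0.1324]), np.float64(0.0016210282819908283)) [0.4981 0.0968 0.13  ] [0.5016 0.0975 0.13  ]
F+y (array([0.7945, 0.1086, 0.3151]), np.float64(0.0024181089309284797))
F-y (array([0.8008, 0.0271, 0.3148]), np.float64(0.0002285788645121273))
B-y (array([0.8266, 0.0307, 0.3219]), np.float64(0.0018935285908302623))
B+y (array([0.822 , 0.1107, 0.3237]), np.float64(0.0029899869684487075))
rack [[0.5739856393294186, 0.2630618221866046], [0.5237680072156328, 0.049780124980728604], [0.452404260707746, 0.06408763568964303], [0.5039946624516245, 0.27793214248815723]] [0.5135 0.1637] 76.75090131655031
stand [[0.4958770513793224, -0.06507566290456972], [0.5098592892109348, -0.206385990813278], [0.44900643600551204, -0.21324200749718067], [0.4311936487594974, -0.07273655606551746]] [ 0.4715 -0.1394] 95.65085375967038
```

```bash
cat >> h.py <<'E'
def Rz(a):
    a=np.radians(a);return np.c_[[np.cos(a),np.sin(a),0],[np.sin(a),-np.cos(a),0],[0,0,-1]]
E
python3 -c "
from h import *
delta([.468,-.104,.2],Rz(95.65))"
```

```text
shift mm [-465.5 -560.1   31.4]
turn deg [-7.000e-02  5.000e-02  5.801e+01]
```

{"method": "arm_command", "body": {
  "commands": [-0.03,-0.036,0,0,0,4,1,-0.06,-0.072,0,0,0,8,1,-0.09,-0.108,0,0,0,12,1,-0.12,-0.145,0,0,0,16,1,-0.15,-0.181,0,0,0,20,1,-0.18,-0.217,0,0,0,24,1,-0.21,-0.253,0,0,0,28,1,-0.24,-0.289,0,0,0,32,1]
}}

```text
t: 0.95
eef_pos: [0.3864, 0.2374, 0.2313]
tool_rot: [-0.0, 0.489, 0.872, 0.0]
contact_force: [1.9, 0.3, -0.6]
gripper_width: 0.998
grasp_force: 0.0
```

```bash
python3 -c "
from h import *
delta([.468,-.104,.2],Rz(95.65))"
```

```text
shift mm [-333.8 -108.8   31.2]
turn deg [ 0.000e+00 -1.000e-02  2.584e+01]
```

{"method": "arm_command", "body": {
  "commands": [-0.045,-0.015,0,0,0,4,1,-0.09,-0.03,0,0,0,8,1,-0.135,-0.044,0,0,0,12,1,-0.18,-0.059,0,0,0,16,1,-0.225,-0.073,0,0,0,20,1,-0.27,-0.088,0.01,0,0,24,1,-0.31,-0.101,0.02,0,0,25.8,1,-0.334,-0.109,0.031,0,0,25.8,1]
}}

```text
t: 1.75
eef_pos: [0.4691, -0.1056, 0.2003]
tool_rot: [0.001, 0.672, 0.741, 0.0]
contact_force: [-0.5, 0.7, 0.2]
gripper_width: 1.002
grasp_force: 0.0
```

{"method": "arm_command", "body": {
  "commands": [0,0,0,0,0,0,1,0,0,0,0,0,0,1]
}}

```text
t: 1.95
eef_pos: [0.4684, -0.1022, 0.2]
tool_rot: [-0.0, 0.671, 0.742, -0.0]
contact_force: [0.3, 0.6, 0.2]
gripper_width: 1.005
grasp_force: 0.0
```

```bash
python3 -c "
from h import *
c=cam('wrist','w1.png')
P=c['pose']
def proj(p):
    q=P[:3,:3].T@(np.array(p)-P[:3,3]);r=np.arctan2(np.hypot(q[0],q[1]),q[2]);f=c['camera_matrix'][0,0];n=np.hypot(q[0],q[1]);return c['camera_matrix'][:2,2]+f*r*q[:2]/n
print(proj([.468,-.104,.143]),proj([.468,-.104,.045]))
print(get_obs()['eef_pos']);delta([.468,-.104,.2],Rz(95.65))
import pickle;pickle.dump(c,open('w1.pkl','wb'))"
```

```text
[312.77711115 269.50878465] [312.9685225  222.28643198]
[ 0.46870288 -0.10126415  0.20021082]
shift mm [-2.6 -1.   0.2]
turn deg [-0.03 -0.03  0.24]
```

View pics/w1.png

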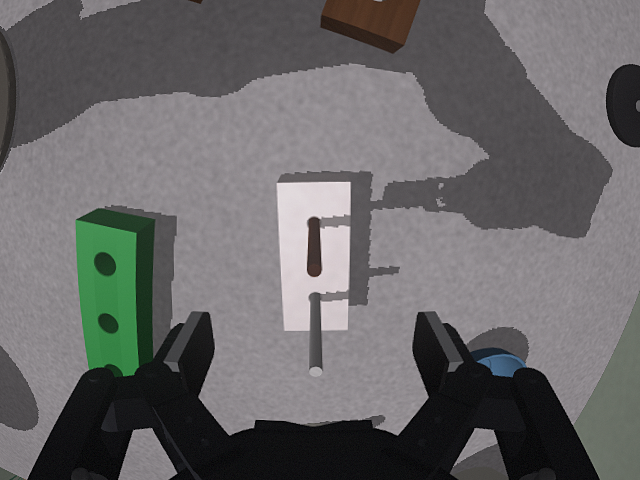

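The wrist view shows the stick from (314,222) to its top at (315,269), within 2 px of the predicted position. Descending to grasp.

{"method": "arm_command", "body": {
  "commands": [-0.003,0,0.03,0,0,0,1,-0.003,0,0.06,0,0,0,1,-0.003,0,0.087,0,0,0,1,-0.003,0,0.087,0,0,0,1,-0.003,0,0.087,0,0,0,0,-0.003,0,0.087,0,0,0,0,-0.003,0,0.087,0,0,0,0,-0.003,0,0.087,0,0,0,0],
  "force": 25
}}

```text
t: 2.8
eef_pos: [0.4699, -0.1049, 0.1143]
tool_rot: [0.001, 0.67, 0.742, 0.001]
contact_force: [-0.6, 0.0, 0.2]
gripper_width: 0.334
grasp_force: 0.0
```

{"method": "arm_command", "body": {
  "commands": [0,0,0,0,0,0,0,0,0,0,0,0,0,0,0,0,0,0,0,0,0,0,0,0,0,0,0,0,0,0,0,0,0,0,0]
}}

```text
t: 3.3
eef_pos: [0.4696, -0.1052, 0.1138]
tool_rot: [0.0, 0.67, 0.742, 0.0]
contact_force: [-0.7, 0.8, 6.0]
gripper_width: 0.095
grasp_force: 26.0
```

{"method": "arm_command", "body": {
  "commands": [0,0,-0.025,0,0,0,0,0,0,-0.055,0,0,0,0,0,0,-0.085,0,0,0,0,0,0,-0.115,0,0,0,0,0,0,-0.14,0,0,0,0,0,0,-0.155,0,0,0,0,0,0,-0.155,0,0,0,0,0,0,-0.155,0,0,0,0]
}}

```text
t: 4.1
eef_pos: [0.4688, -0.105, 0.2677]
tool_rot: [-0.0, 0.67, 0.742, -0.0]
contact_force: [-0.8, -0.4, -0.2]
gripper_width: 0.094
grasp_force: 25.4
```

```bash
python3 -c "
from h import *
print(get_obs()['eef_pos'],get_obs()['grasp_force']);delta([.499,.0967,.268],Rz(76.75))"
```

```text
[ 0.46884975 -0.10495999  0.26773007] 25.365343987941742
shift mm [197.5  50.6  -0.2]
turn deg [-2.000e-02 -1.000e-02  1.911e+01]
```

{"method": "arm_command", "body": {
  "commands": [0.03,0.008,0,0,0,3,0,0.065,0.017,0,0,0,6,0,0.1,0.026,0,0,0,10,0,0.14,0.036,0,0,0,14,0,0.17,0.044,0,0,0,17,0,0.198,0.051,0,0,0,19,0,0.198,0.051,0,0,0,19,0,0.198,0.051,0,0,0,19,0]
}}

```text
t: 4.9
eef_pos: [0.4989, 0.0972, 0.2667]
tool_rot: [-0.0, 0.783, 0.622, -0.002]
contact_force: [-0.5, -0.7, 0.2]
gripper_width: 0.089
grasp_force: 25.4
```

```bash
python3 -c "
from h import *
import pickle
w=cam('wrist','w2.png');s=cam('scene');t=cam('top');o=get_obs();print(o['eef_pos'],o['grasp_force'])
pickle.dump((w,s,t,o),open('c2.pkl','wb'))
k=lambda i,x,y,W,H,f:cv2.resize(i[y:y+H,x:x+W,::-1],(W*f,H*f),interpolation=cv2.INTER_CUBIC)
cv2.imwrite('pics/m2.png',np.vstack([np.hstack([k(s['img'],325,200,80,100,3),k(t['img'],255,230,80,100,3)]),k(w['img'],210,110,240,150,2)]))
"
```

```text
[0.4993308  0.09562715 0.26767031] 25.367122292518616
```

View pics/m2.png

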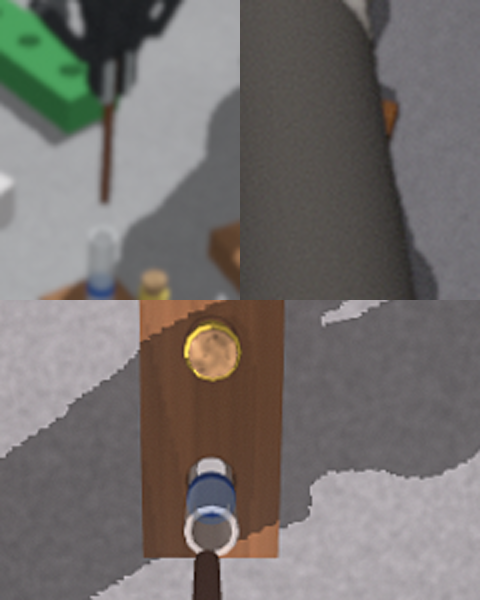

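The wrist view puts the mouth rim's centre at (316,226) and the stick foot at (313.5,236). In the scene view the foot is at (359.7,267.3) and the mouth at (359,278).

```bash
python3 -c "
from h import *
import pickle
np.set_printoptions(precision=4,suppress=True)
w,s,t,o=pickle.load(open('c2.pkl','rb'))
m=plane(w,316,226,.13);f=plane(w,313.5,237.5,.164)
print(m,f,tri(w,(316,226),s,(359,278)),tri(w,(313.5,237.5),s,(359.7,266.8)))
T=R.from_quat(np.roll(o['tool_rot'],-1));print(T.inv().apply(m-f)*1e3)"
```

```text
[0.5004 0.0969 0.13  ] [0.499  0.0993 0.164 ] (array([0.5002, 0.0975, 0.1304]), np.float64(0.001037984620830228)) (array([0.4995, 0.0989, 0.1652]), np.float64(0.0016309211240486741))
[-1.9973  1.9622 34.0001]
```

{"method": "arm_command", "body": {
  "commands": [-0.002,0.0015,0,0,0,0,0,-0.002,0.0015,0.015,0,0,0,0,-0.002,0.0015,0.03,0,0,0,0,-0.002,0.0015,0.04,0,0,0,0,-0.002,0.0015,0.045,0,0,0,0,-0.002,0.0015,0.05,0,0,0,0,-0.002,0.0015,0.05,0,0,0,0]
}}

```text
t: 5.75
eef_pos: [0.5006, 0.0946, 0.218]
tool_rot: [-0.0, 0.783, 0.621, -0.0]
contact_force: [0.4, 0.0, -0.7]
gripper_width: 0.091
grasp_force: 25.4
```

```bash
python3 -c "
from h import *
import pickle
w=cam('wrist');s=cam('scene');o=get_obs();print(o['eef_pos'],o['contact_force'])
k=lambda i,x,y,W,H,f:cv2.resize(i[y:y+H,x:x+W,::-1],(W*f,H*f),interpolation=cv2.INTER_CUBIC)
cv2.imwrite('pics/m3.png',np.hstack([k(s['img'],325,220,80,80,5),k(w['img'],260,170,100,100,4)]))
"
```

```text
[0.50095573 0.09478081 0.21860399] [ 1.23645966 -0.63266257 -0.02977933]
```

View pics/m3.png

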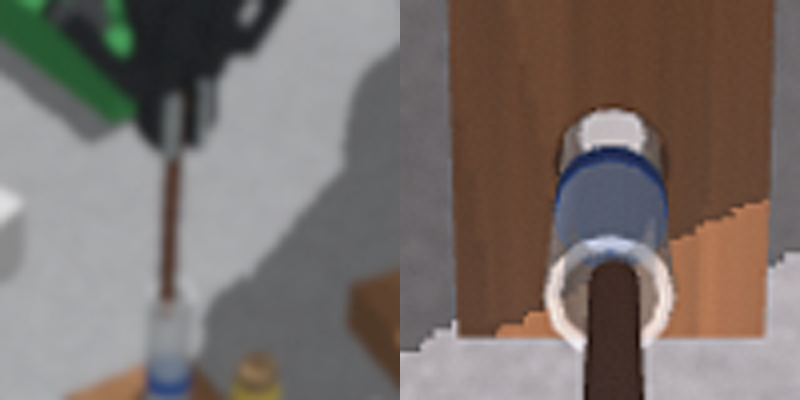

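The foot is inside the rim in both views: in the wrist crop the stick is at column 613 and the ring centre at 610. Going down further.

{"method": "arm_command", "body": {
  "commands": [0,0,0.015,0,0,0,0,0,0,0.03,0,0,0,0,0,0,0.045,0,0,0,0,0,0,0.06,0,0,0,0,0,0,0.07,0,0,0,0,0,0,0.08,0,0,0,0,0,0,0.08,0,0,0,0]
}}

```text
t: 6.55
eef_pos: [0.5002, 0.0947, 0.1374]
tool_rot: [-0.0, 0.783, 0.622, -0.001]
contact_force: [-0.8, -0.6, 1.0]
gripper_width: 0.09
grasp_force: 25.4
```

{"method": "arm_command", "body": {
  "commands": [0,0,0,0,0,0,0.6,0,0,0,0,0,0,0.6,0,0,0,0,0,0,0.6,0,0,0,0,0,0,0.6,0,0,-0.04,0,0,0,0.6,0,0,-0.07,0,0,0,1,0,0,-0.1,0,0,0,1,0,0,-0.1,0,0,0,1]
}}

```text
t: 7.35
eef_pos: [0.5033, 0.0953, 0.2424]
tool_rot: [0.001, 0.783, 0.621, 0.004]
contact_force: [-0.0, -0.2, 0.1]
gripper_width: 0.999
grasp_force: 0.0
```

```bash
python3 -c "
from h import *
w=cam('wrist');s=cam('scene');o=get_obs();print(o['eef_pos'],o['contact_force'])
import pickle;pickle.dump((w,s,o),open('c4.pkl','wb'))
k=lambda i,x,y,W,H,f:cv2.resize(i[y:y+H,x:x+W,::-1],(W*f,H*f),interpolation=cv2.INTER_CUBIC)
cv2.imwrite('pics/m4.png',np.hstack([k(s['img'],325,240,80,80,5),k(w['img'],260,190,100,100,4)]))
"
```

```text
[0.50093257 0.09500182 0.23879442] [-1.12001075 -0.01991731  0.04036927]
```

View pics/m4.png

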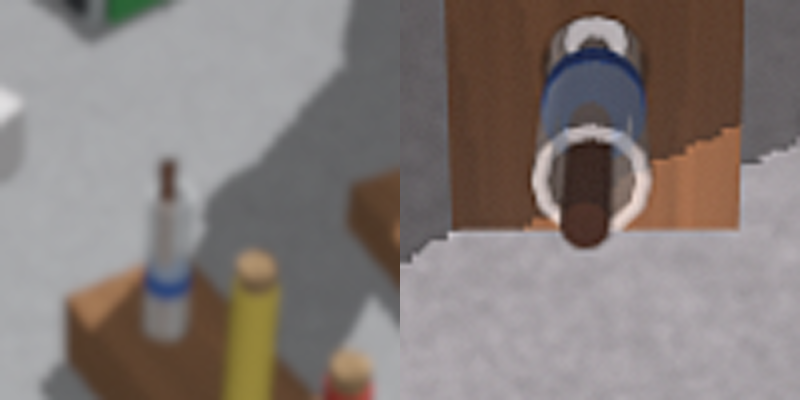

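The stick is in the tube and released. In the scene crop its top is at (168,162), about 18–20 mm above the mouth at (168,198). Next I'll tilt the hand so the wrist camera sees the web camera's front.

{"method": "arm_command", "body": {
  "commands": [0,0,-0.03,-5,0,0,1,0,0,-0.06,-12,0,0,1,0,0,-0.08,-20,0,0,1,0,0,-0.08,-28,0,0,1,0,0,-0.08,-35,0,0,1,0,0,-0.08,-40,0,0,1,0,0,-0.08,-40,0,0,1,0,0,-0.08,-40,0,0,1]
}}

```text
t: 8.25
eef_pos: [0.5002, 0.0945, 0.3173]
tool_rot: [0.267, 0.736, 0.585, 0.211]
contact_force: [0.1, -0.8, 0.2]
gripper_width: 1.0
grasp_force: 0.0
```

```bash
python3 -c "
from h import *
import pickle
np.set_printoptions(precision=4,suppress=True)
w,s,o=pickle.load(open('c4.pkl','rb'))
print('stick top',tri(w,(306.5,246.5),s,(358.6,272.6)))
w=cam('wrist','w5.png');o=get_obs();print(o['eef_pos'],o['q'])
pickle.dump(w,open('c5.pkl','wb'))
P=w['pose'];q=P[:3,:3].T@(np.array([.797,.068,.3])-P[:3,3]);r=np.arctan2(np.hypot(q[0],q[1]),q[2]);u=w['camera_matrix'][:2,2]+371.6*r*q[:2]/np.hypot(q[0],q[1]);print(u)
x,y=np.clip((u-[70,55]).astype(int),0,[500,370]);print(x,y)
cv2.imwrite('pics/m5.png',cv2.resize(w['img'][y:y+110,x:x+140,::-1],None,fx=5,fy=5,interpolation=cv2.INTER_CUBIC))
"
```

```text
stick top (array([0.4984, 0.0942, 0.144 ]), np.float64(0.00032380365929243825))
[0.501  0.0945 0.3181] [-0.9053 -0.1636  0.24    2.2916  0.9011  0.7442 -1.4947]
[521.8959 171.1937]
451 116
```

View pics/m5.png

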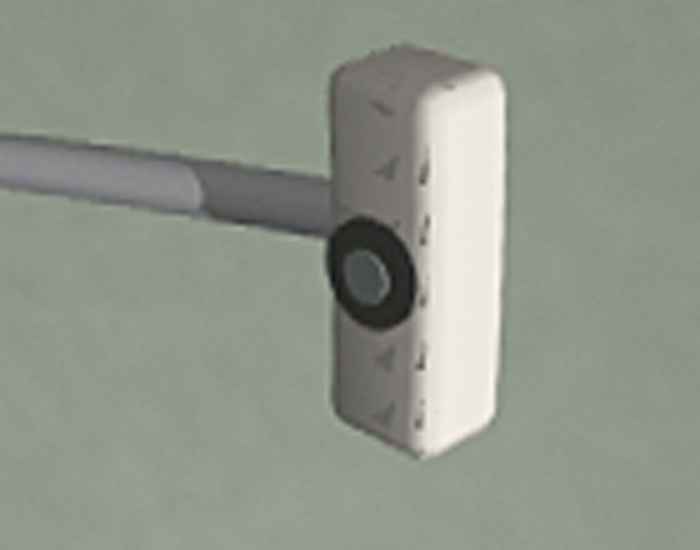

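```bash
cat > fit.py <<'E'
from h import *
import pickle
from scipy.optimize import least_squares
np.set_printoptions(precision=4,suppress=True)
d=pickle.load(open('c0.pkl','rb'));s,t=d['scene'],d['top'];w=pickle.load(open('c5.pkl','rb'))
A=lambda x,y:(x/5+200,y/5+215);B=lambda x,y:(x/4+270,(y-260)/4+100);W=lambda x,y:(x/5+451,y/5+116)
h=.0415;zt=.0155;f=-.001;b=-.029   # corners are rounded; signs: x to the back is +
pts=[(w,W(370,272),(0,0,0)),(w,W(424,92),(.001,h,zt)),(w,W(422,452),(.001,-h,zt)),(w,W(501,80),(.029,h,zt)),(w,W(494,415),(.029,-h,zt)),
(s,A(247,328),(.001,h,zt)),(s,A(108,228),(.001,-h,zt)),(s,A(52,250),(.029,-h,zt)),(s,A(180,350),(.029,h,zt)),
(t,B(48,368),(.001,h,zt)),(t,B(190,360),(.001,-h,zt)),(t,B(186,312),(.029,-h,zt)),(t,B(45,318),(.029,h,zt))]
def M(a): return (R.from_euler('z',a[3])*R.from_euler('y',-a[4]))   # x axis up-and-back for tilt>0
def res(a):
    r=[]
    for c,p,l in pts:
        X=a[:3]+M(a).apply(np.array(l)); o,e=ray(c,*p); v=X-o; r.append(np.cross(e,v))
    return np.ravel(r)
a=least_squares(res,[.797,.068,.30,.07,.3],x_scale=[.1,.1,.1,1,1]).x
print('lens',a[:3],'yaw,tilt deg',np.degrees(a[3:]))
r=res(a).reshape(-1,3);print(np.linalg.norm(r,axis=1)*1e3)
Mm=M(a).as_matrix();tgt=a[:3]-.16*Mm[:,0];print('tube mid target',tgt,'axes',Mm)
pickle.dump((a,Mm,tgt),open('goal.pkl','wb'))
E
python3 fit.py
```

```text
lens [0.8015 0.0688 0.3008] yaw,tilt deg [ 4.2791 17.4862]
[1.5453 0.5097 2.8698 3.4879 2.4513 1.7593 0.6642 3.7327 2.5799 1.5108
 0.6424 1.5277 0.8874]
tube mid target [0.6493 0.0574 0.2527] axes [[ 0.9511 -0.0746 -0.2996]
 [ 0.0712  0.9972 -0.0224]
 [ 0.3005  0.      0.9538]]
```

{"method": "arm_command", "body": {
  "commands": [0,0,0,8,0,0,1,0,0,0,16,0,0,1,0,0,0,24,0,0,1,0,0,0,32,0,0,1,0,0,0,40,0,0,1,0,0,0,40,0,0,1,0,0,0,40,0,0,1]
}}

```text
t: 9.0
eef_pos: [0.5023, 0.0941, 0.318]
tool_rot: [0.001, 0.784, 0.621, -0.0]
contact_force: [0.1, -0.8, 0.2]
gripper_width: 0.998
grasp_force: 0.0
```

```bash
python3 -c "
from h import *
print(get_obs()['eef_pos']);delta([.500,.0965,.088],Rz(76.75))"
```

```text
[0.5022662  0.09408608 0.31802322]
shift mm [  2.2  -3.2 230. ]
turn deg [ 0.1   0.08 -0.03]
```

{"method": "arm_command", "body": {
  "commands": [0.002,-0.002,0.04,0,0,0,1,0.002,-0.002,0.08,0,0,0,1,0.002,-0.002,0.12,0,0,0,1,0.002,-0.002,0.15,0,0,0,1,0.002,-0.002,0.18,0,0,0,1,0.002,-0.002,0.21,0,0,0,1,0.002,-0.002,0.23,0,0,0,1,0.002,-0.002,0.23,0,0,0,1]
}}

```text
t: 9.8
eef_pos: [0.4964, 0.0974, 0.0865]
tool_rot: [-0.001, 0.783, 0.622, -0.002]
contact_force: [-0.7, 0.2, -0.0]
gripper_width: 1.004
grasp_force: 0.0
```

{"method": "arm_command", "body": {
  "commands": [0,0,0,0,0,0,0,0,0,0,0,0,0,0,0,0,0,0,0,0,0,0,0,0,0,0,0,0,0,0,0,0,0,0,0,0,0,0,0,0,0,0,0,0,0,0,0,0,0,0,0,0,0,0,0,0],
  "force": 40
}}

```text
t: 10.6
eef_pos: [0.4998, 0.0974, 0.089]
tool_rot: [-0.0, 0.783, 0.622, 0.001]
contact_force: [-0.7, 0.7, 7.8]
gripper_width: 0.241
grasp_force: 39.2
```

{"method": "arm_command", "body": {
  "commands": [0,0,-0.02,0,0,0,0,0,0,-0.045,0,0,0,0,0,0,-0.075,0,0,0,0,0,0,-0.105,0,0,0,0,0,0,-0.135,0,0,0,0,0,0,-0.16,0,0,0,0,0,0,-0.16,0,0,0,0,0,0,-0.16,0,0,0,0]
}}

```text
t: 11.4
eef_pos: [0.4991, 0.0973, 0.2484]
tool_rot: [-0.0, 0.783, 0.622, 0.0]
contact_force: [-0.5, -0.3, -0.8]
gripper_width: 0.242
grasp_force: 39.6
```

```bash
python3 -c "
from h import *
import pickle
a,M,tgt=pickle.load(open('goal.pkl','rb'))
o=get_obs();print(o['eef_pos'],o['grasp_force'])
delta(tgt+.019*M[:,2],np.c_[M[:,1],M[:,0],-M[:,2]])"
```

```text
[0.49912497 0.09731789 0.24835919] 39.586358182132244
shift mm [ -6.4 149.9 -22.4]
turn deg [-17.33   2.61 -17.28]
```

{"method": "arm_command", "body": {
  "commands": [0,0.015,-0.005,-2,0.3,-2,0,0,0.04,-0.01,-5,0.7,-5,0,-0.002,0.065,-0.014,-8,1.2,-8,0,-0.003,0.09,-0.018,-11,1.6,-11,0,-0.004,0.115,-0.022,-13.5,2,-13.5,0,-0.005,0.135,-0.022,-16,2.4,-16,0,-0.006,0.15,-0.022,-17.3,2.6,-17.3,0,-0.006,0.15,-0.022,-17.3,2.6,-17.3,0]
}}

```text
t: 12.2
eef_pos: [0.6437, 0.0558, 0.2683]
tool_rot: [0.103, 0.673, 0.724, 0.109]
contact_force: [-0.5, 0.9, -0.3]
gripper_width: 0.243
grasp_force: 39.6
```

{"method": "arm_command", "body": {
  "commands": [0,0,0,0,0,0,0,0,0,0,0,0,0,0,0,0,0,0,0,0,0,0,0,0,0,0,0,0,0,0,0,0,0,0,0]
}}

```text
t: 12.7
eef_pos: [0.6438, 0.0576, 0.2704]
tool_rot: [0.103, 0.672, 0.725, 0.111]
contact_force: [0.9, 0.2, -0.4]
gripper_width: 0.238
grasp_force: 39.6
```

```bash
python3 -c "
from h import *
import pickle
a,M,tgt=pickle.load(open('goal.pkl','rb'))
o=get_obs();print(o['eef_pos'],o['grasp_force'],np.abs(o['joint_vel']).max())
delta(tgt+.019*M[:,2],np.c_[M[:,1],M[:,0],-M[:,2]])
s=cam('scene');pickle.dump(s,open('c6.pkl','wb'))
cv2.imwrite('pics/m6.png',cv2.resize(s['img'][170:320,180:380,::-1],None,fx=4,fy=4,interpolation=cv2.INTER_CUBIC))"
```

```text
[0.64377529 0.05755521 0.27037681] 39.59537546150386 0.0029217757374356023
shift mm [-0.5 -0.  -0.5]
turn deg [-0.06  0.03  0.03]
```

View pics/m6.png

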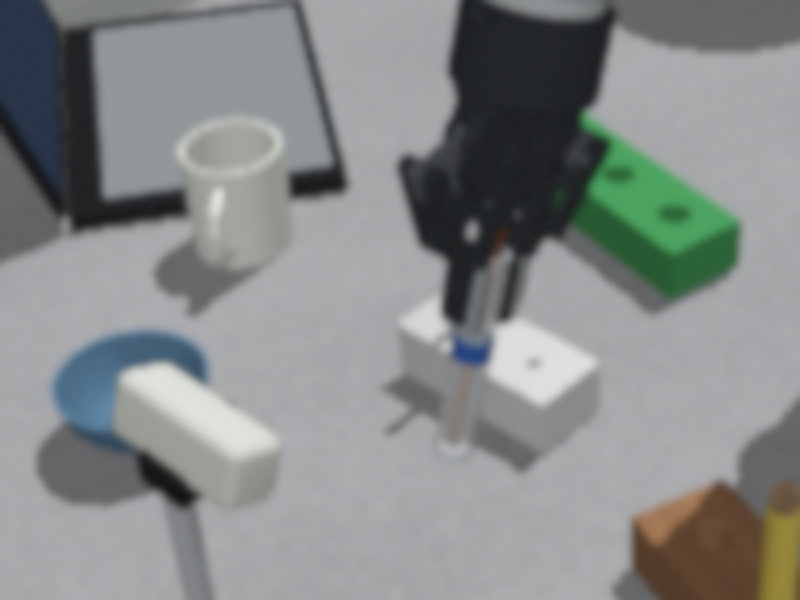

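The tube hangs in the grip leaning towards the robot, with the stick inside. In the crop the band is at (472,347) and the bottom at (454,448). I'll do one numeric check, then hand in.

```bash
python3 -c "
from h import *
import pickle
a,M,tgt=pickle.load(open('goal.pkl','rb'));s=pickle.load(open('c6.pkl','rb'))
e=[]
for l,p in ((-.06,(293.5,281)),(.007,(298,256.8))):
    X=tgt+l*M[:,2];o,d=ray(s,*p);v=X-o;v-=d*(v@d);e.append(np.linalg.norm(v)*1e3);print((M.T@v*1e3).round(1))
print(e)
if max(e)<10: print(hand_in())"
```

```text
[ 2.8 -0.1 -3.6]
[-0.1 -2.2  3. ]
[np.float64(4.533610920178856), np.float64(3.727686532867976)]
the job is handed in; nothing more can be done
None
```

The job is handed in: the cinnamon stick is down in the tube, and the arm is holding the tube in front of the web camera. My last check put the tube within about 5 mm of its target pose; the judge's result was not shown.

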